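Tighten a loose lens ring on the stall's snowflake projector with its two-pin spanner

ROBOT

A 6-joint arm with a two-finger parallel gripper is mounted at the origin on the work surface. World frame = base frame: x ahead of the robot, y to its left, z up, the work surface at z = 0. Lengths are in m, angles in degrees, forces in N, time in s.
With the tool pointing down it reaches from about 0.375 to 0.9 m from the base axis. Payload 3.1 kg.
Tool frame: the origin (TCP) lies on the centre line of the jaws, within the pads' length; the fingertips stand finger_overhang ahead of it and the grasp point (between the pads) lies 5 mm behind it (finger_overhang is the distance from the TCP to the fingertips, in m); z points along the fingers, y is the line along which they close (so a half turn about z gives the same grasp; the last joint's range is limited). The gripper opens to 87 mm and grips with 3 to 60 N. Pads are 19 mm wide; open, the fingers measure 117 mm over their backs; the gripper's body (75 mm by 190 mm) begins 51 mm behind the grasp point.
Start: joints at [61.106, 30.224, 82.088, -0, 67.689, -10.227], TCP at [0.2, 0.592, 0.201] pointing down, gripper open.
Joint ranges: [-176.69, 176.69], [-43.24, 126.21], [12.49, 139.97], [-82, 262], [0, 151.66], [-163.58, 163.58]. Speed limits (degrees/s): [159.86, 159.86, 180, 180, 180, 180].

INTERFACE

Orientations are given as a 3x3 rotation matrix whose columns are the frame's x, y, z axes.
In Python, from rig import read_state, capture, calibration, hand_in, finger_overhang gives the robot as it stands.
- The arm moves only by the tool send_rows, never from a script. Its argument "plan" is a list of rows, each a list of 5 numbers: the closure in counts, from 0 (fully open) to 255 (shut), then the shift along the tool's x, y, z in m, then the turn about the tool's z in rad. A call has 1 to 20 rows; each row shifts and turns the commanded pose from where the row before left it, along the tool's axes as they then stand; what a row does not reach is not made up. A row lasts 1/12 s, in which the tool goes at most 41.7 mm and 7.16 degrees, less where a joint would pass 70% of its speed; a pose out of reach is approached as far as the arm can. A call is refused whole if a number of a shift passes 0.0417 or a number of a turn 0.125, either way. A call with a gripper value outside its range is refused whole. The fingers move at their own pace and stop on an object; the grip force is fixed at half the most. Time passes only in rows, so rows that do not move let the fingers close. It gives the time, the measured TCP pose, the force, the opening and the grip force at its end, in the units of the state.
- read_state(): the state, without advancing time (a new reading comes with each control period).
- capture(name): name is "scene" or "top" or "wrist"; returns (picture, depth): 480x640x3 uint8, blue, green, red; 480x640 float32, m along the optical axis (not along the pixel's ray), 0 where there is no reading.
- calibration(name): a dict with "fx", "fy", "cx", "cy" (pixels), "xyz" and "rotation" of the camera in the world. Camera axes: x right, y down, z forward; pixel columns grow to the right and rows downward; lengths in m; the calibration is good to about 2 mm. A picture is of the moment at which its call begins: read the wrist's pose just before it. calibration takes no time and is no camera call; for the wrist camera it gives the pose at the moment of the call.
- hand_in(): hands the job in; it is judged then, once.
The state is a dict: "time_s": time; "joint_positions": joint angles; "qvel": joint speeds; "tau": joint torques, N m; "position": TCP position; "tcp_rot": TCP orientation; "force": force on the tool from outside, world axes, zero at the start; "moment": the same for the moment, N m; "opening": opening from 0.0 (shut) to 1.0 (fully open); "grasp_force": force on a finger pad.
Only numpy, scipy, OpenCV 4.12 (cv2) and the standard library are available. Lean on these libraries where they do the work, as an engineer would, in place of code of your own. Each camera call takes 0.05 s, during which the arm holds its last target. There are 200 camera calls.

TASK

The lens of the snowflake projector on the stall counter has come loose: take the two-pin lens spanner from the steel tray, set both pins fully into the two holes of the lens retaining ring, and only then turn the ring clockwise, gently, until it comes up tight. Keep the pins off the glass and the gripper off the projector, lay the spanner back across the rims of the tray as you found it, and leave the goods and tools around it alone.

Things in the scene. Friction and masses are not known exactly. Their poses are not given: they have to be found in the camera images.
- projector: dark round image projector, 100 mm across, bolted lens up to the counter by a 150 x 110 mm foot plate (fixed). Origin: centre of the plate's underside; z up along the lens axis; x along the plate's long side; the bracket's arms and black knobs are on +-y. Nothing stands higher than the ring's face, 157 mm up. Soft rubber buffers under it sink straight down 1 mm per 4 N, 6 mm at most.
- ring_face (a point): centre of the ring's upper face on the lens axis, 157 mm above the counter, axes as the projector's (it does not turn with the ring). Steel ring, outer diameter 86, inner 58, 9 mm thick, two round through holes of 7 mm (1.5 mm chamfer) 36 mm either side of the axis. Which way the holes face is not measured: at the start their line is within 0.35 rad of x, either way.
- ring (a joint): how far the ring is from tight, rad: 0 tight against its stop, 0.5 to 0.8 at the start; clockwise from above tightens. A stiff thread takes 0.3 N m to turn it and it stays where left; it does not sink noticeably. This number does not tell where the holes are: that differs from lamp to lamp.
- lens: the glass lens inside the ring, 57 mm across, fixed; origin on the lens axis 9 mm below the ring's upper face; its crown is 4 mm below that face.
- tray: open steel service tray, 150 (x) x 98 (y) x 45 mm high, walls 4 mm, fixed; origin at the centre of its underside, z up. The spanner's bar lies across the two long rims, along y, its pins hanging inside.
- spanner_grip (a point): centre of the black grip block of the spanner, 44 (x, along the bar) x 14 (y) x 34 mm high, standing on the middle of a steel bar 124 x 12 x 8 mm; z up. Bar underside 25 mm, pin tips 50 mm below this point. At the ends of its prongs (10 mm square, brass screws on top) are two pins pointing down, 72 mm apart. 0.14 to 0.22 kg. In the tray this point is 70 mm above the counter.
- pin_a (a point): tip of the pin on the +x side of the spanner, 36 mm from its middle: 5 mm diameter, tapered tip, 7 mm long up to the square shoulder of its prong, which meets the ring's face when the pin is fully in; axes as the grip's.
- pin_b (a point): tip of the other, equal pin on the -x side of the spanner, 36 mm from its middle; axes as the grip's.
- tape: roll of paper tape lying flat, 52 mm across, 19 mm high; origin centre of underside; bystander.
- spare_ring: small plain steel ring of another lamp lying flat, 52 mm across, 8 mm high; origin centre of underside; bystander.
- screwdriver: screwdriver with black handle lying on the counter near the robot; bystander.
- bell: purple bell ornament, 68 mm across, 75 mm high, standing on its mouth; origin centre of underside; bystander.
- jar: small clear jar with steel cap, 60 mm across, 75 mm high; origin centre of underside; bystander.
- mug: blue mug, 80 mm across, 95 mm high; origin centre of underside; bystander.
- carton: closed cardboard ornament box, 85 x 85 x 90 mm; origin centre of underside; bystander.
Not all that is in view belongs to the job. What is shaped like the tray but red or turquoise is not meant.

How it is judged:
By the outcome, as a careful person would: the job done as asked, in the order asked, and still so for the second after the job is handed in, with the robot touching nothing.
It also fails if it takes over 72 s, if anything falls off the work surface, if the arm or the gripper's body presses on something with over 40 N, if the wrist force passes 120 N, or if a joint passes its speed limit or range.

## Working session

There is one attempt and no reset: what is moved stays moved. The work goes in short steps, Python scripts to look and compute and a tool call to move; the robot and the scene stay as the last step left them, time stands still between calls to the robot, and variables do not carry over. Pictures are saved under pics/ and viewed, at most 10 in all, crops included, and the job is handed in when it is done.

Besides the shell and the picture viewer there is one more tool, called after ">>>" as a command line: name --pt "numbers of a row" for each row, then --argument value for the rest. send_rows: Moves the arm, as the interface text tells. Its arguments: {"type":"object","properties":{"plan":{"type":"array","items":{"type":"array","items":{"type":"number"}}}},"required":["plan"]}

```bash
mkdir -p pics; ls; cat > h.py <<'E'
import numpy as np, cv2
from rig import *
def snap(n,f):
    c=calibration(n); p,d=capture(n); cv2.imwrite('pics/'+f+'.png',p); np.savez('pics/'+f+'.npz',p=p,d=d,**{k:np.array(v) for k,v in c.items()}); return p,d,c
def load(f): return np.load('pics/'+f+'.npz')
def world(z,u,v,dd=None):
    if dd is None:
        w=z['d'][int(v)-2:int(v)+3,int(u)-2:int(u)+3]; dd=np.median(w[w>0])
    return z['rotation']@(np.array([(u-z['cx'])/z['fx'],(v-z['cy'])/z['fy'],1])*dd)+z['xyz']
def atz(z,u,v,h):
    r=z['rotation']@np.array([(u-z['cx'])/z['fx'],(v-z['cy'])/z['fy'],1]); return z['xyz']+r*(h-z['xyz'][2])/r[2]
E
python3 - <<'E'
from h import *
print(read_state(),finger_overhang)
for n in('top','scene'): p,d,c=snap(n,n+'0'); print(c)
E
```

```text
pics
{'time_s': 0.0, 'joint_positions': array([ 6.11047615e+01,  3.02820457e+01,  8.21564991e+01, -3.42340588e-03,
        6.76902225e+01, -1.02267527e+01]), 'qvel': array([-0.09759581,  0.00284224,  0.09427519,  0.01202203, -0.03158293,
       -0.0065675 ]), 'tau': array([ 4.80069248e-04, -4.40052903e+01, -1.76587987e+01,  6.33714627e-02,
        5.82170917e-02, -1.47554606e-04]), 'position': array([0.19965204, 0.59141669, 0.20023806]), 'tcp_rot': array([[-9.47393582e-01,  3.20069251e-01, -1.03757553e-03],
       [ 3.20070747e-01,  9.47391545e-01, -1.99432983e-03],
       [ 3.44666627e-04, -2.22151286e-03, -9.99997473e-01]]), 'force': array([ 0.500858  ,  0.10461598, -0.97135105]), 'moment': array([ 0.01669933,  0.00539201, -0.00400776]), 'grasp_force': 0.0, 'opening': 1.0008052241825474} 0.014
{'fx': 569.2671719508223, 'fy': 569.2671719508223, 'cx': 315.39284174073214, 'cy': 245.36562437463357, 'xyz': array([ 0.35708383, -0.00526523,  1.70205482]), 'rotation': array([[ 0.00274811, -0.99654227,  0.08304181],
       [-0.9999848 , -0.00234171,  0.00499095],
       [-0.00477923, -0.08305427, -0.99653357]])}
{'fx': 576.2460497352816, 'fy': 576.2460497352816, 'cx': 325.8359036098813, 'cy': 239.08870778700353, 'xyz': array([1.39324793, 0.43447394, 1.02317079]), 'rotation': array([[-0.41952372,  0.60552923, -0.67626489],
       [ 0.90773655,  0.28294254, -0.30977068],
       [ 0.0037689 , -0.7438265 , -0.66836212]])}
```

View pics/top0.png

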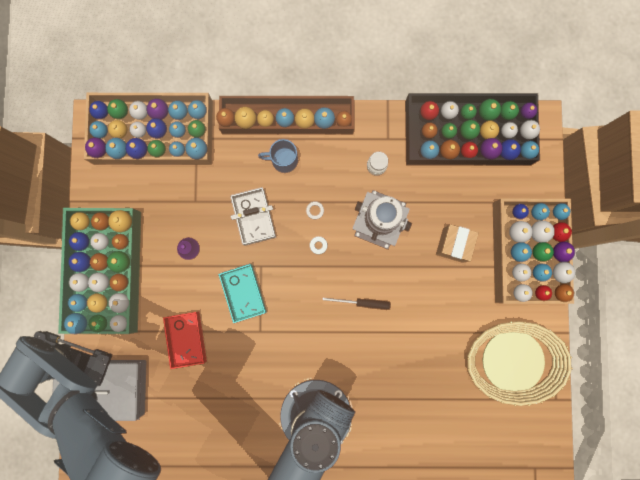

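View pics/scene0.png

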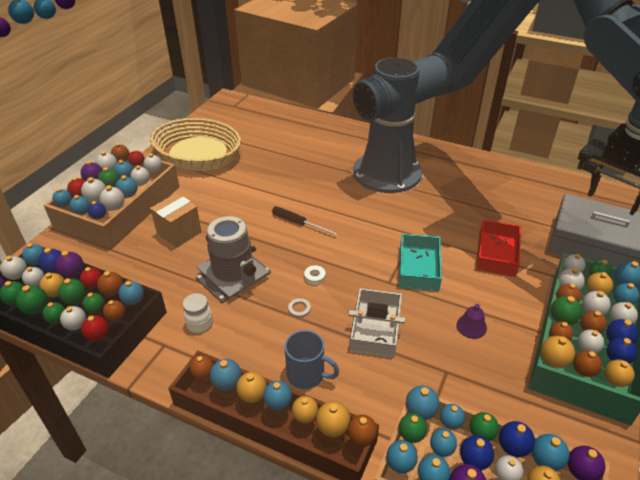

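The top view shows the steel tray at (254,216) with the spanner across it, and the projector ring at about (386,213). Next: enlarged crops and rough coordinates.

```bash
python3 - <<'E'
from h import *
z=load('top0');p=z['p']
a=cv2.resize(p[178:253,215:290],(400,400),interpolation=cv2.INTER_CUBIC)
b=cv2.resize(p[178:253,345:420],(400,400),interpolation=cv2.INTER_CUBIC)
cv2.imwrite('pics/c1.png',np.hstack([a,b]))
print(atz(z,252,212,.087),atz(z,386,213,.157),atz(z,254,216,.045))
c=calibration('wrist');s=read_state();R=s['tcp_rot']
print(R.T@(c['xyz']-s['position']),R.T@c['rotation'],c['fx'],c['cx'],c['cy'])
E
```

```text
[0.58707947 0.18454773 0.087     ] [ 0.57511088 -0.19038719  0.157     ] [0.58123398 0.18346833 0.045     ]
[ 7.29644015e-02  1.09568543e-04 -1.83039094e-01] [[ 1.57093485e-04 -9.63579846e-01 -2.67420745e-01]
 [ 9.99999899e-01  2.63956068e-04 -3.63656448e-04]
 [ 4.20999353e-04 -2.67420661e-01  9.63579791e-01]] 375.69265717677837 315.77296575597825 242.36557126683343
```

View pics/c1.png

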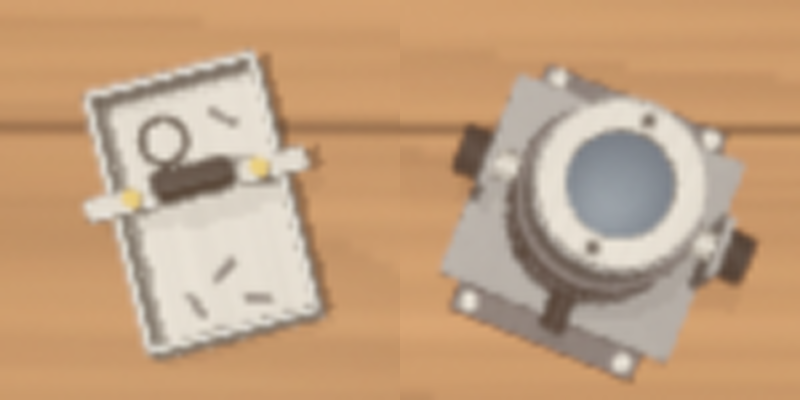

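```bash
python3 - <<'E'
from h import *
z=load('top0')
a=atz(z,239.75,215.1,.055);b=atz(z,263.6,209.3,.055)
print(a,b,np.hypot(*(a-b)[:2]),(a+b)/2,np.degrees(np.arctan2(*(a-b)[1::-1])))
a=atz(z,391.7,200.5,.157);b=atz(z,381.2,224.3,.157)
print(a,b,np.hypot(*(a-b)[:2]),(a+b)/2,np.degrees(np.arctan2(*(a-b)[1::-1])))
R=read_state()['tcp_rot'];print(np.degrees(np.arctan2(R[1,0],R[0,0])))
E
```

```text
[0.58244064 0.22396591 0.055     ] [0.59965666 0.15451297 0.055     ] 0.07155489046654914 [0.59104865 0.18923944 0.055     ] 103.9218801640863
[ 0.60967357 -0.2062554   0.157     ] [ 0.54397457 -0.1770539   0.157     ] 0.07189636157618558 [ 0.57682407 -0.19165465  0.157     ] -23.963909591720903
161.33242412032345
```

>>> send_rows --pt "0 -0.0333 -0.0171 0 0" --pt "0 -0.0333 -0.0171 0 0" --pt "0 -0.0333 -0.0171 0 0" --pt "0 -0.0333 -0.0171 0 0" --pt "0 -0.0333 -0.0171 0 0" --pt "0 -0.0333 -0.0171 0 0" --pt "0 -0.0333 -0.0171 0 0" --pt "0 -0.0333 -0.0171 0 0" --pt "0 -0.0333 -0.0171 0 0" --pt "0 -0.0333 -0.0171 0 0" --pt "0 -0.0333 -0.0171 0 0" --pt "0 -0.0333 -0.0171 0 0" --pt "0 -0.0333 -0.0171 0 0" --pt "0 -0.0333 -0.0171 0 0" --pt "0 -0.0333 -0.0171 0 0"

```text
time_s: 1.35
position: [0.5918, 0.1876, 0.2008]
tcp_rot: [[-0.947, 0.32, -0.001], [0.32, 0.947, -0.0], [0.001, -0.0, -1.0]]
force: [0.1, -0.5, 0.4]
opening: 1.004
grasp_force: 0.0
```

>>> send_rows --pt "0 0 0 0 0.1" --pt "0 0 0 0 0.1" --pt "0 0 0 0 0.1" --pt "0 0 0 0 0.1" --pt "0 0 0 0 0.1" --pt "0 0 0 0 0.1" --pt "0 0 0 0 0.1" --pt "0 0 0 0 0.1" --pt "0 0 0 0 0.1" --pt "0 0 0 0 0.1" --pt "0 0 0 0 0" --pt "0 0 0 0 0"

```text
time_s: 2.35
position: [0.5908, 0.1892, 0.2008]
tcp_rot: [[-0.245, 0.97, -0.001], [0.97, 0.245, -0.0], [0.0, -0.001, -1.0]]
force: [-0.1, 0.3, -0.4]
opening: 1.003
grasp_force: 0.0
```

```bash
cat >> h.py <<'E'
def go(x,y,zz,yaw):
    "shift in tool axes (before turning) and turn to reach the pose"
    s=read_state();R=s['tcp_rot'];w=np.degrees(np.arctan2(R[1,0],R[0,0]))
    print('t',s['time_s'],'pos',s['position'].round(4),'yaw',w.round(2),'F',s['force'].round(1),'M',s['moment'].round(2),'grip',s['grasp_force'],s['opening'])
    print('shift',(R.T@(np.array([x,y,zz])-s['position'])).round(4),'turn',np.radians((w-yaw+180)%360-180).round(4))
E
python3 - <<'E'
from h import *
go(.591,.189,.2,103.9)
p,d,c=snap('wrist','w1'); cv2.imwrite('pics/w1.png',p)
E
```

```text
t 2.35 pos [0.5908 0.1892 0.2008] yaw 104.18 F [-0.1  0.3 -0.4] M [-0.09  0.   -0.  ] grip 0.0 1.0027015184401613
shift [-0.0002  0.0002  0.0008] turn 0.005
```

View pics/w1.png

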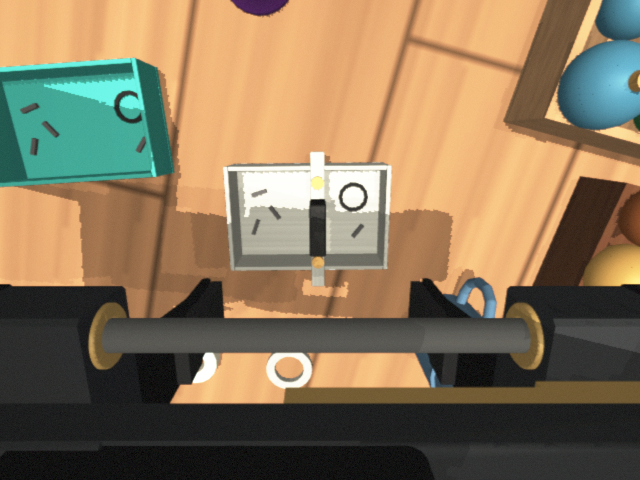

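The wrist view shows the spanner centred in the steel tray, with screws at (318,183) and (318,262) and the grip block from about (318,200) to (318,258). The bar is nearly vertical in the image.

```bash
python3 - <<'E'
from h import *
z=load('w1')
a=atz(z,318,183,.055);b=atz(z,318,262.5,.055);print(a,b,np.linalg.norm(a-b),(a+b)/2)
hsv=cv2.cvtColor(z['p'],cv2.COLOR_BGR2HSV)
m=(hsv[...,1]>100)&(hsv[...,2]>90); m[:,:308]=0;m[:,328:]=0
for r in((174,194),(254,270)):
    q=np.zeros_like(m);q[r[0]:r[1]]=m[r[0]:r[1]];v,u=np.nonzero(q);print(len(u),u.mean(),v.mean(),np.ptp(u),np.ptp(v))
# dark grip top
g=z['p'].max(2)<60;g[:, :300]=0;g[:,336:]=0;g[:190]=0;g[265:]=0
v,u=np.nonzero(g);print(u.min(),u.max(),v.min(),v.max());
for r in(205,220,240,252): print(r,np.nonzero(g[r])[0][[0,-1]], z['d'][r,318], world(z,318,r))
E
```

```text
[0.58397387 0.22391908 0.055     ] [0.60195953 0.15327914 0.055     ] 0.07289366045710921 [0.5929667  0.18859911 0.055     ]
3 317.3333333333333 177.0 4 0
118 317.40677966101697 261.5 11 11
310 325 200 255
205 [311 324] 0.29991207 [0.58730975 0.21026236 0.08541369]
220 [310 324] 0.30281937 [0.59026891 0.19861697 0.08667866]
240 [310 324] 0.30767474 [0.59440452 0.1823757  0.08658791]
252 [310 324] 0.30913904 [0.59694747 0.17238939 0.08651732]
```

>>> send_rows --pt "0 -0.0005 0.0015 0.02 0" --pt "0 0 0 0.02 0" --pt "0 0 0 0.02 0" --pt "0 0 0 0.02 0" --pt "0 0 0 0.02 0" --pt "0 0 0 0.014 0" --pt "0 0 0 0.01 0" --pt "0 0 0 0.0095 0" --pt "0 0 0 0 0" --pt "0 0 0 0 0"

```text
time_s: 3.23
position: [0.5928, 0.1891, 0.0677]
tcp_rot: [[-0.243, 0.97, -0.0], [0.97, 0.243, -0.0], [0.0, -0.0, -1.0]]
force: [0.5, -0.6, 0.9]
opening: 1.003
grasp_force: 0.0
```

>>> send_rows --pt "255 0 0 0 0" --pt "255 0 0 0 0" --pt "255 0 0 0 0" --pt "255 0 0 0 0" --pt "255 0 0 0 0" --pt "255 0 0 0 0" --pt "255 0 0 0 0" --pt "255 0 0 0 0" --pt "255 0 0 0 0" --pt "255 0 0 0 0" --pt "255 0 0 0 0" --pt "255 0 0 0 0"

```text
time_s: 4.23
position: [0.5927, 0.1891, 0.0677]
tcp_rot: [[-0.243, 0.97, -0.0], [0.97, 0.243, 0.0], [0.0, -0.0, -1.0]]
force: [-0.3, 0.5, -0.6]
opening: 0.173
grasp_force: 0.0
```

```bash
python3 - <<'E'
from h import *
go(.593,.1888,.067,103.9)
E
```

```text
t 4.2333 pos [0.5927 0.1891 0.0677] yaw 104.04 F [-0.3  0.5 -0.6] M [-0.04  0.01  0.01] grip 0.0 0.1729771353326172
shift [-0.0004  0.0002  0.0007] turn 0.0024
```

>>> send_rows --pt "255 0 0 0 0" --pt "255 0 0 0 0" --pt "255 0 0 0 0" --pt "255 0 0 0 0" --pt "255 0 0 0 0" --pt "255 0 0 0 0"

```text
time_s: 4.73
position: [0.5927, 0.1891, 0.0677]
tcp_rot: [[-0.243, 0.97, -0.0], [0.97, 0.243, -0.0], [-0.0, -0.0, -1.0]]
force: [0.4, 0.8, 0.4]
opening: -0.002
grasp_force: 0.0
```

>>> send_rows --pt "255 0 0 -0.005 0" --pt "255 0 0 -0.015 0" --pt "255 0 0 -0.025 0" --pt "255 0 0 -0.03 0" --pt "255 0 0 -0.03 0" --pt "255 0 0 -0.03 0" --pt "255 0 0 -0.03 0" --pt "255 0 0 -0.015 0" --pt "255 0 0 -0.005 0" --pt "255 0 0 0 0" --pt "255 0 0 0 0"

```text
time_s: 5.65
position: [0.5919, 0.189, 0.2519]
tcp_rot: [[-0.243, 0.97, -0.002], [0.97, 0.243, -0.0], [0.0, -0.002, -1.0]]
force: [-0.0, -0.2, -0.0]
opening: -0.001
grasp_force: 0.0
```

```bash
python3 - <<'E'
from h import *
go(.577,-.192,.25,104)
E
```

```text
t 5.65 pos [0.5919 0.189  0.2519] yaw 104.04 F [-0.  -0.2 -0. ] M [-0.06  0.05  0.04] grip 0.0 -0.0011562395112376853
shift [-0.366  -0.1069  0.0021] turn 0.0006
```

The fingers shut on nothing, so I'll look before doing anything else.

```bash
python3 - <<'E'
from h import *
snap('wrist','w2'); p,d,c=snap('scene','s2')
a=cv2.imread('pics/w2.png'); b=cv2.resize(p[270:370,330:430],(480,480))
cv2.imwrite('pics/c2.png',cv2.resize(np.hstack([a,b]),(800,343)))
E
```

```text
(no output)
```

View pics/c2.png

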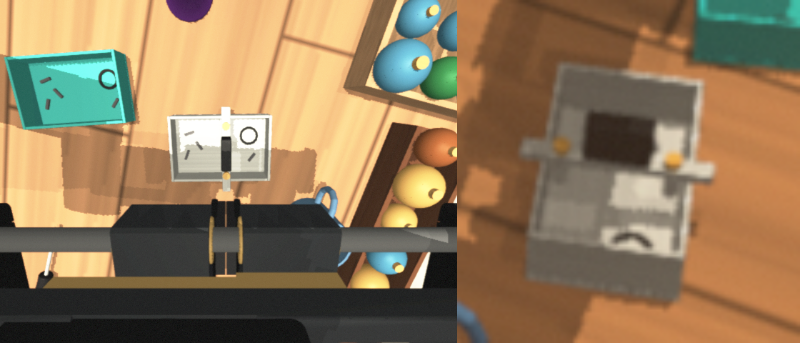

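The spanner still lies across the tray, untouched, and the closed fingers are at about (318,330) in wrist-image pixels. I'll measure the fingertips and the block in depth.

```bash
python3 - <<'E'
from h import *
z=load('w2');s=read_state();R=s['tcp_rot']
for v in range(190,400,8):
    for u in (300,318,330):
        d=z['d'][v,u]
        if d>0:
            P=world(z,u,v,d); print(v,u,'world',P.round(3),'tool',(R.T@(P-s['position'])).round(3),z['p'][v,u])
E
```

```text
190 300 world [0.57  0.2   0.002] tool [ 0.015 -0.017  0.248] [254 255 255]
190 318 world [0.589 0.211 0.052] tool [0.022 0.003 0.199] [225 238 240]
190 330 world [0.604 0.208 0.002] tool [0.015 0.018 0.249] [254 255 255]
198 300 world [0.572 0.191 0.004] tool [ 0.006 -0.017  0.247] [251 254 254]
198 318 world [0.589 0.208 0.088] tool [0.019 0.003 0.163] [84 88 90]
198 330 world [0.606 0.199 0.003] tool [0.006 0.018 0.248] [205 223 225]
206 300 world [0.575 0.182 0.004] tool [-0.003 -0.017  0.247] [187 207 211]
206 318 world [0.591 0.201 0.087] tool [0.012 0.003 0.164] [74 80 81]
206 330 world [0.608 0.19  0.005] tool [-0.003  0.018  0.246] [190 210 213]
214 300 world [0.577 0.172 0.004] tool [-0.012 -0.017  0.247] [181 200 204]
214 318 world [0.593 0.193 0.086] tool [0.004 0.003 0.164] [49 52 52]
214 330 world [0.611 0.181 0.005] tool [-0.012  0.018  0.246] [211 228 231]
222 300 world [0.579 0.164 0.005] tool [-0.022 -0.017  0.246] [185 204 207]
222 318 world [0.595 0.186 0.088] tool [-0.004  0.003  0.163] [44 46 47]
222 330 world [0.613 0.172 0.004] tool [-0.022  0.018  0.246] [213
[... 4226 characters left out ...]
005 -0.071] [44 46 47]
382 300 world [0.588 0.186 0.331] tool [-0.002 -0.005 -0.08 ] [23 23 22]
382 318 world [0.595 0.18  0.321] tool [-0.009  0.001 -0.071] [58 64 73]
382 330 world [0.589 0.213 0.367] tool [ 0.024  0.003 -0.116] [ 58  84 101]
390 300 world [0.583 0.211 0.369] tool [ 0.023 -0.003 -0.118] [ 63 108 133]
390 318 world [0.587 0.213 0.37 ] tool [ 0.024  0.001 -0.119] [ 62 106 132]
390 330 world [0.589 0.213 0.37 ] tool [ 0.024  0.003 -0.119] [ 63 107 133]
398 300 world [0.584 0.211 0.371] tool [ 0.023 -0.003 -0.12 ] [ 60 106 132]
398 318 world [0.587 0.212 0.371] tool [ 0.023  0.001 -0.12 ] [ 60 105 129]
398 330 world [0.589 0.213 0.372] tool [ 0.024  0.003 -0.121] [ 62 107 133]
```

```bash
python3 - <<'E'
from h import *
s=read_state();R=s['tcp_rot']
for f in('w2','s2'):
    z=load(f);v,u=np.nonzero(z['d']>0);d=z['d'][v,u]
    P=(np.c_[(u-z['cx'])/z['fx'],(v-z['cy'])/z['fy'],np.ones(len(u))]*d[:,None])@z['rotation'].T+z['xyz']
    T=(P-s['position'])@R; k=(abs(T[:,0])<.03)&(abs(T[:,1])<.03)&(T[:,2]<.08)
    print(f,k.sum()); t=T[k]; o=np.argsort(-t[:,2])
    print(t[o[:200:20]].round(4)); print('hist',np.histogram(t[:,2],bins=np.arange(-.12,.06,.01)))
    i=np.nonzero(k)[0][o[0]];print(u[i],v[i])
E
```

```text
w2 43432
[[ 0.0089  0.0035 -0.0205]
 [ 0.0091  0.0048 -0.0221]
 [ 0.0094 -0.0039 -0.0229]
 [ 0.0111  0.0066 -0.0237]
 [ 0.0094  0.0039 -0.0242]
 [ 0.0092 -0.0043 -0.0249]
 [ 0.0095  0.0016 -0.0255]
 [ 0.0111 -0.0061 -0.026 ]
 [ 0.005   0.0002 -0.0265]
 [ 0.011  -0.0051 -0.0269]]
hist (array([10298,   526,    76,    70,   941,    19,   292,   429,   359,
         331,     0,     0,     0,     0,     0,     0,     0]), array([-1.20000000e-01, -1.10000000e-01, -1.00000000e-01, -9.00000000e-02,
       -8.00000000e-02, -7.00000000e-02, -6.00000000e-02, -5.00000000e-02,
       -4.00000000e-02, -3.00000000e-02, -2.00000000e-02, -1.00000000e-02,
       -5.55111512e-17,  1.00000000e-02,  2.00000000e-02,  3.00000000e-02,
        4.00000000e-02,  5.00000000e-02]))
322 281
s2 2730
[[ 0.0255 -0.0065 -0.1049]
 [-0.0032  0.0229 -0.1123]
 [-0.0134  0.0288 -0.1131]
 [ 0.0064  0.0284 -0.1135]
 [-0.0045  0.028  -0.1139]
 [ 0.028  -0.0102 -0.1143]
 [ 0.0282 -0.0281 -0.1146]
 [ 0.0263  0.0118 -0.1149]
 [-0.0146  0.0204 -0.1155]
 [ 0.0077  0.0258 -0.1163]]
hist (array([194,   6,   0,   0,   0,   0,   0,   0,   0,   0,   0,   0,   0,
         0,   0,   0,   0]), array([-1.20000000e-01, -1.10000000e-01, -1.00000000e-01, -9.00000000e-02,
       -8.00000000e-02, -7.00000000e-02, -6.00000000e-02, -5.00000000e-02,
       -4.00000000e-02, -3.00000000e-02, -2.00000000e-02, -1.00000000e-02,
       -5.55111512e-17,  1.00000000e-02,  2.00000000e-02,  3.00000000e-02,
        4.00000000e-02,  5.00000000e-02]))
400 207
```

The reported TCP is about 35 mm ahead of the true one: the fingertips sit 20 mm behind it, where the rig says 14 mm ahead. I'll allow for this and grasp lower.

>>> send_rows --pt "0 -0.001 0.002 0.035 0" --pt "0 0 0 0.035 0" --pt "0 0 0 0.035 0" --pt "0 0 0 0.025 0" --pt "0 0 0 0 0" --pt "0 0 0 0 0" --pt "0 0 0 0 0" --pt "0 0 0 0 0" --pt "0 0 0 0 0" --pt "0 0 0 0 0" --pt "0 0 0 0 0" --pt "0 0 0 0 0" --pt "0 0 0 0 0" --pt "0 0 0 0 0" --pt "0 0 0 0 0"

```text
time_s: 7.0
position: [0.5949, 0.1886, 0.1228]
tcp_rot: [[-0.243, 0.97, 0.0], [0.97, 0.243, -0.0], [-0.0, 0.0, -1.0]]
force: [-0.2, -0.7, 0.5]
opening: 0.982
grasp_force: 0.0
```

>>> send_rows --pt "0 0 0 0.02 0" --pt "0 0 0 0.02 0" --pt "0 0 0 0.015 0" --pt "0 0 0 0.012 0" --pt "0 0 0 0.01 0" --pt "0 0 0 0.008 0" --pt "0 0 0 0 0" --pt "0 0 0 0 0"

```text
time_s: 7.67
position: [0.5949, 0.1886, 0.0376]
tcp_rot: [[-0.243, 0.97, -0.0], [0.97, 0.243, -0.0], [0.0, -0.0, -1.0]]
force: [-0.4, 0.2, -1.0]
opening: 0.998
grasp_force: 0.0
```

```bash
python3 - <<'E'
from h import *
go(.594,.1892,.036,103.9)
E
```

```text
t 7.6667 pos [0.5949 0.1886 0.0376] yaw 104.04 F [-0.4  0.2 -1. ] M [-0.06  0.06  0.03] grip 0.0 0.9981234880616726
shift [ 0.0008 -0.0008  0.0016] turn 0.0024
```

>>> send_rows --pt "0 0 -0.0007 0.002 0" --pt "255 0 0 0 0" --pt "255 0 0 0 0" --pt "255 0 0 0 0" --pt "255 0 0 0 0" --pt "255 0 0 0 0" --pt "255 0 0 0 0" --pt "255 0 0 0 0" --pt "255 0 0 0 0" --pt "255 0 0 0 0" --pt "255 0 0 0 0" --pt "255 0 0 0 0" --pt "255 0 0 0 0" --pt "255 0 0 0 0" --pt "255 0 0 0 0" --pt "255 0 0 0 0" --pt "255 0 0 0 0" --pt "255 0 0 0 0"

```text
time_s: 9.17
position: [0.5938, 0.1884, 0.0357]
tcp_rot: [[-0.243, 0.97, -0.001], [0.97, 0.243, -0.0], [0.0, -0.001, -1.0]]
force: [-1.1, -0.9, 0.2]
opening: 0.161
grasp_force: 30.0
```

```bash
python3 - <<'E'
from h import *
go(.577,-.192,.25,104)
E
```

```text
t 9.1667 pos [0.5938 0.1884 0.0357] yaw 104.04 F [-1.1 -0.9  0.2] M [-0.19  0.28 -0.03] grip 29.9997335113585 0.1605088742513171
shift [-0.3649 -0.1088 -0.2142] turn 0.0007
```

>>> send_rows --pt "255 0 0 -0.003 0" --pt "255 0 0 -0.008 0" --pt "255 0 0 -0.016 0" --pt "255 0 0 -0.025 0" --pt "255 0 0 -0.03 0" --pt "255 0 0 -0.03 0" --pt "255 0 0 -0.03 0" --pt "255 0 0 -0.03 0" --pt "255 0 0 -0.018 0" --pt "255 0 0 -0.01 0" --pt "255 0 0 0 0"

```text
time_s: 10.08
position: [0.5959, 0.1888, 0.2389]
tcp_rot: [[-0.243, 0.97, 0.006], [0.97, 0.243, 0.001], [-0.001, 0.006, -1.0]]
force: [-0.0, 0.9, -2.3]
opening: 0.162
grasp_force: 30.0
```

>>> send_rows --pt "255 -0.012 -0.0006 0 0" --pt "255 -0.02 -0.001 0 0" --pt "255 -0.028 -0.0014 0 0" --pt "255 -0.028 -0.0014 0 0" --pt "255 -0.028 -0.0014 0 0" --pt "255 -0.028 -0.0014 0 0" --pt "255 -0.028 -0.0014 0 0" --pt "255 -0.028 -0.0014 0 0" --pt "255 -0.028 -0.0014 0 0" --pt "255 -0.028 -0.0014 0 0" --pt "255 -0.026 -0.0014 0 0" --pt "255 -0.018 -0.001 0 0" --pt "255 -0.01 -0.0006 0 0"

```text
time_s: 11.17
position: [0.6532, -0.1192, 0.2333]
tcp_rot: [[-0.24, 0.971, -0.004], [0.971, 0.24, 0.0], [0.001, -0.003, -1.0]]
force: [0.2, -0.4, -1.5]
opening: 0.156
grasp_force: 30.0
```

>>> send_rows --pt "255 0 0 0 -0.05" --pt "255 0 0 0 -0.09" --pt "255 0 0 0 -0.09" --pt "255 0 0 0 -0.09" --pt "255 0 0 0 -0.09" --pt "255 0 0 0 -0.09" --pt "255 0 0 0 -0.09" --pt "255 0 0 0 -0.09" --pt "255 0 0 0 -0.09" --pt "255 0 0 0 -0.09" --pt "255 0 0 0 -0.048" --pt "255 0 0 0 0" --pt "255 0 0 0 0"

```text
time_s: 12.25
position: [0.6535, -0.1153, 0.2348]
tcp_rot: [[-0.914, 0.406, -0.002], [0.406, 0.914, 0.001], [0.002, 0.0, -1.0]]
force: [0.6, -0.1, -2.8]
opening: 0.156
grasp_force: 30.0
```

```bash
python3 - <<'E'
from h import *
go(.654,-.117,.235,156)
snap('wrist','w3')
E
```

```text
t 12.25 pos [ 0.6535 -0.1153  0.2348] yaw 156.02 F [ 0.6 -0.1 -2.8] M [ 0.07 -0.    0.01] grip 29.99899614136666 0.15563301000328553
shift [-0.0012 -0.0013 -0.0002] turn 0.0004
```

View pics/w3.png

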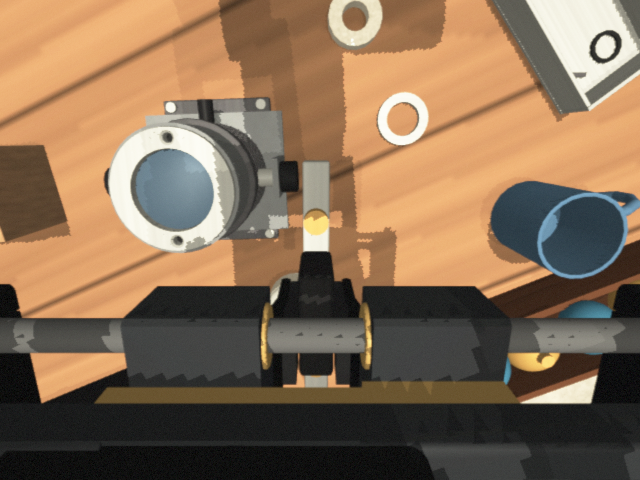

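The wrist view shows the ring at about (173,187) with its holes at (167,136) and (178,240), and the spanner's +x screw at (316,221). Next I'll refine these by code.

```bash
cat > m.py <<'E'
from h import *
def blob(z,u,v,f,r=9):
    w=f(z['p'][v-r:v+r+1,u-r:u+r+1].astype(int)); n,l,s,c=cv2.connectedComponentsWithStats(w.astype(np.uint8))
    i=1+np.argmax(s[1:,4]); return c[i]+[u-r,v-r],s[i]
def tool(P,s): return s['tcp_rot'].T@(P-s['position'])
E
python3 - <<'E'
from m import *
z=load('w3');s=read_state();Q=[]
for u,v in((167,136),(178,240)):
    for th in(100,130):
        c,st=blob(z,u,v,lambda w:w.max(2)<th); P=atz(z,*c,.157); print(th,c,st,P)
    Q.append(P)
d=Q[0]-Q[1];print('mid',(Q[0]+Q[1])/2,np.hypot(*d[:2]),np.degrees(np.arctan2(d[1],d[0])),'tool',[tool(q,s).round(4) for q in Q])
print('face z',[world(z,*a)[2].round(4) for a in((125,160),(225,220),(200,140),(200,235))])
c,st=blob(z,316,221,lambda w:(w[...,2]-w[...,0]>80),16);print(c,st)
h=s['position'][2]+.0343-.015
P=atz(z,*c,h);print('screw',P,tool(P,s),world(z,*c), 'bar',tool(world(z,316,190),s))
for r in(175,185,195,245):
    row=z['d'][r,280:350];k=np.nonzero((row>0)&(row<.22))[0]+280; print(r,k[0],k[-1])
row=np.nonzero((z['d'][270,280:350]<.2)&(z['d'][270,280:350]>0))[0]+280;print(row[[0,-1]])
E
```

```text
100 [167.59649123 136.94736842] [ 6  6  8  9 57] [ 0.54569404 -0.17590916  0.157     ]
130 [167.08450704 136.91549296] [ 5  6  9  9 71] [ 0.54553699 -0.17621186  0.157     ]
100 [177.94117647 239.47058824] [ 6  6  7  6 34] [ 0.61056345 -0.20474136  0.157     ]
130 [177.69090909 239.76363636] [ 4  5 10  8 55] [ 0.61068104 -0.20501392  0.157     ]
mid [ 0.57810902 -0.19061289  0.157     ] 0.07122714492078379 156.148395549885 tool [array([ 0.0739, -0.0994,  0.0781]), array([ 0.0027, -0.0993,  0.078 ])]
face z [np.float64(0.1565), np.float64(0.1563), np.float64(0.1566), np.float64(0.1565)]
[316.76721311 222.48688525] [  0   6  33  27 610]
screw [ 0.62011931 -0.09999793  0.25431395] [ 0.0369284   0.00054545 -0.01923818] [ 0.61946813 -0.09971696  0.25754954] bar [ 0.05102459  0.00019988 -0.01651066]
175 302 329
185 302 328
195 302 328
245 303 328
[299 332]
```

>>> send_rows --pt "255 0.0022 -0.0054 0 0" --pt "255 0.0044 -0.012 0 0" --pt "255 0.007 -0.019 0 0" --pt "255 0.008 -0.021 0 0" --pt "255 0.007 -0.019 0 0" --pt "255 0.0056 -0.014 0 0" --pt "255 0.0022 -0.006 0 0" --pt "255 0.001 -0.003 0 0" --pt "255 0 0 0.005 0" --pt "255 0 0 0.012 0" --pt "255 0 0 0.016 0" --pt "255 0 0 0.01 0" --pt "255 0 0 0.005 0" --pt "255 0 0 0 0" --pt "255 0 0 0 0" --pt "255 0 0 0 0"

```text
time_s: 13.63
position: [0.5803, -0.1919, 0.1884]
tcp_rot: [[-0.914, 0.405, 0.001], [0.405, 0.914, -0.001], [-0.002, -0.0, -1.0]]
force: [-0.3, 0.1, -2.1]
opening: 0.155
grasp_force: 30.0
```

```bash
python3 - <<'E'
from h import *
go(.579,-.191,.1657,156.15)
p,d,c=snap('wrist','w4'); q,_,_=snap('scene','s4')
a=cv2.resize(p[140:300,215:415],(400,320),interpolation=cv2.INTER_CUBIC)
b=cv2.resize(q[180:260,180:280],(400,320),interpolation=cv2.INTER_CUBIC)
cv2.imwrite('pics/c4.png',np.hstack([a,b]))
E
```

```text
t 13.6333 pos [ 0.5803 -0.1919  0.1884] yaw 156.09 F [-0.3  0.1 -2.1] M [-0.05  0.02 -0.02] grip 29.999065501615405 0.15533065912479863
shift [0.0016 0.0003 0.0227] turn -0.0011
```

View pics/c4.png

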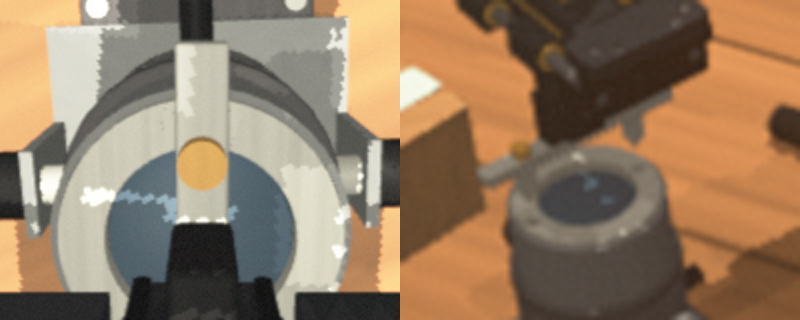

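The wrist crop shows the bar centred on the ring: ring edges at 55 and 350, bar edges at 176 and 229. The scene crop shows the spanner just above the ring. Now I'll descend in steps.

>>> send_rows --pt "255 0.0008 0.0003 0.002 -0.001" --pt "255 0.0008 0 0.004 0" --pt "255 0 0 0.004 0" --pt "255 0 0 0.003 0" --pt "255 0 0 0.001 0" --pt "255 0 0 0 0" --pt "255 0 0 0 0"

```text
time_s: 14.32
position: [0.5782, -0.1909, 0.1736]
tcp_rot: [[-0.914, 0.405, -0.0], [0.405, 0.914, 0.0], [0.0, 0.0, -1.0]]
force: [0.1, 0.6, -1.7]
opening: 0.157
grasp_force: 30.0
```

>>> send_rows --pt "255 0 0 0.001 0" --pt "255 0 0 0.001 0" --pt "255 0 0 0.001 0" --pt "255 0 0 0.001 0" --pt "255 0 0 0 0" --pt "255 0 0 0 0"

```text
time_s: 14.82
position: [0.5783, -0.1909, 0.1697]
tcp_rot: [[-0.914, 0.405, 0.0], [0.405, 0.914, -0.0], [-0.0, -0.0, -1.0]]
force: [0.2, 0.0, -2.0]
opening: 0.156
grasp_force: 30.0
```

```bash
python3 - <<'E'
from h import *
go(.579,-.191,.1657,156.15)
E
```

```text
t 14.8167 pos [ 0.5783 -0.1909  0.1697] yaw 156.12 F [ 0.2  0.  -2. ] M [-0.01 -0.05  0.01] grip 29.999311859719455 0.1564020641579226
shift [-0.0007  0.0002  0.004 ] turn -0.0005
```

>>> send_rows --pt "255 0 0 0.001 0" --pt "255 0 0 0.001 0" --pt "255 0 0 0.001 0" --pt "255 0 0 0 0" --pt "255 0 0 0 0"

```text
time_s: 15.23
position: [0.5787, -0.1912, 0.1669]
tcp_rot: [[-0.914, 0.405, 0.001], [0.405, 0.914, -0.001], [-0.001, -0.0, -1.0]]
force: [2.2, -1.1, -2.4]
opening: 0.162
grasp_force: 30.0
```

>>> send_rows --pt "255 0 0 0.001 0" --pt "255 0 0 0.0005 0" --pt "255 0 0 0 0" --pt "255 0 0 0 0"

```text
time_s: 15.57
position: [0.5787, -0.1912, 0.1655]
tcp_rot: [[-0.914, 0.405, 0.001], [0.405, 0.914, -0.001], [-0.001, -0.0, -1.0]]
force: [1.5, -2.3, -0.6]
opening: 0.155
grasp_force: 30.0
```

```bash
python3 - <<'E'
from h import *
go(.579,-.191,.1657,156.15)
E
```

```text
t 15.5667 pos [ 0.5787 -0.1912  0.1655] yaw 156.12 F [ 1.5 -2.3 -0.6] M [-0.33 -0.35 -0.01] grip 29.999366090632975 0.15493045204240555
shift [-0.0002  0.0003 -0.0002] turn -0.0006
```

>>> send_rows --pt "255 0 0 0.0005 0" --pt "255 0 0 0.0005 0" --pt "255 0 0 0 0" --pt "255 0 0 0 0"

```text
time_s: 15.9
position: [0.5787, -0.1912, 0.1647]
tcp_rot: [[-0.914, 0.405, 0.001], [0.405, 0.914, -0.001], [-0.001, -0.0, -1.0]]
force: [0.8, -1.4, 0.7]
opening: 0.159
grasp_force: 30.0
```

>>> send_rows --pt "255 0 0 0.0005 0" --pt "255 0 0 0.0005 0" --pt "255 0 0 0 0" --pt "255 0 0 0 0"

```text
time_s: 16.23
position: [0.5787, -0.1912, 0.1639]
tcp_rot: [[-0.914, 0.405, 0.001], [0.405, 0.914, -0.001], [-0.001, -0.0, -1.0]]
force: [1.8, -1.6, 4.7]
opening: 0.161
grasp_force: 30.0
```

```bash
python3 - <<'E'
from m import *
go(.579,-.191,.1657,156.15)
snap('wrist','w5');z=load('w5');s=read_state()
f=[world(z,u,v)[2].round(4) for u,v in((255,240),(378,240),(270,210),(360,210))]
print('ring z',f,'bar',world(z,316,170).round(4),tool(world(z,316,170),s))
E
```

```text
t 16.2333 pos [ 0.5787 -0.1912  0.1639] yaw 156.12 F [ 1.8 -1.6  4.7] M [-0.36 -0.28 -0.03] grip 29.999789600260556 0.16097016516473714
shift [-0.0002  0.0003 -0.0018] turn -0.0004
ring z [np.float64(0.1547), np.float64(0.1549), np.float64(0.1522), np.float64(0.1518)] bar [ 0.5243 -0.1669  0.1806] [ 0.05957832  0.00013037 -0.01681757]
```

The pins are seated: contact force rose by about 7 N, the face sank 1.6 mm, and the bar top is 26 mm above the face, as expected. Now I'll turn clockwise (positive about tool z).

>>> send_rows --pt "255 0 0 0 0.015" --pt "255 0 0 0 0.02" --pt "255 0 0 0 0.02" --pt "255 0 0 0 0.02" --pt "255 0 0 0 0.02" --pt "255 0 0 0 0.02" --pt "255 0 0 0 0.02" --pt "255 0 0 0 0.015" --pt "255 0 0 0 0"

```text
time_s: 17.03
position: [0.5786, -0.1915, 0.1636]
tcp_rot: [[-0.843, 0.537, 0.001], [0.537, 0.843, -0.002], [-0.002, -0.001, -1.0]]
force: [1.7, -2.3, 5.3]
opening: 0.159
grasp_force: 30.0
```

```bash
python3 - <<'E'
from h import *
go(.579,-.191,.1637,156.15)
E
```

```text
t 17.0333 pos [ 0.5786 -0.1915  0.1636] yaw 147.5 F [ 1.7 -2.3  5.3] M [-0.51 -0.4   0.29] grip 30.034562861546874 0.15903812391034167
shift [-0.0001  0.0006 -0.0001] turn -0.151
```

>>> send_rows --pt "255 0 0 0 0.02" --pt "255 0 0 0 0.025" --pt "255 0 0 0 0.025" --pt "255 0 0 0 0.025" --pt "255 0 0 0 0.025" --pt "255 0 0 0 0.025" --pt "255 0 0 0 0.025" --pt "255 0 0 0 0.025" --pt "255 0 0 0 0.025" --pt "255 0 0 0 0.025" --pt "255 0 0 0 0.02" --pt "255 0 0 0 0.015" --pt "255 0 0 0 0"

```text
time_s: 18.12
position: [0.5785, -0.1916, 0.1636]
tcp_rot: [[-0.662, 0.749, 0.001], [0.749, 0.662, -0.002], [-0.002, -0.001, -1.0]]
force: [1.3, -2.9, 4.8]
opening: 0.156
grasp_force: 30.0
```

```bash
python3 - <<'E'
from m import *
go(.579,-.191,.1637,156.15)
snap('wrist','w6');z=load('w6');s=read_state()
for r in(150,160,170):
    row=z['d'][r,280:350];k=np.nonzero((row>0)&(row<.225))[0]+280; print(r,k[[0,-1]] if len(k) else 0, z['d'][r,316])
E
```

```text
t 18.1167 pos [ 0.5785 -0.1916  0.1636] yaw 131.46 F [ 1.3 -2.9  4.8] M [-0.65 -0.27  0.18] grip 30.03324033692479 0.15628101107507195
shift [ 0.0001  0.0008 -0.0001] turn -0.431
150 0 0.3139461
160 0 0.3177451
170 [301 328] 0.16380274
```

>>> send_rows --pt "255 0 0 0 0.02" --pt "255 0 0 0 0.02" --pt "255 0 0 0 0.015" --pt "255 0 0 0 0.01"

```text
time_s: 18.5
position: [0.5785, -0.1916, 0.1636]
tcp_rot: [[-0.612, 0.791, 0.001], [0.791, 0.612, -0.002], [-0.002, -0.001, -1.0]]
force: [2.1, -2.7, 5.3]
opening: 0.159
grasp_force: 30.0
```

```bash
python3 - <<'E'
from h import *
go(.579,-.191,.1637,156.15)
E
```

```text
t 18.5 pos [ 0.5785 -0.1916  0.1636] yaw 127.73 F [ 2.1 -2.7  5.3] M [-0.65 -0.21  0.33] grip 30.04916451405734 0.15859441429386917
shift [ 0.0002  0.0008 -0.0001] turn -0.496
```

>>> send_rows --pt "255 0 0 0 0.015" --pt "255 0 0 0 0.015" --pt "255 0 0 0 0.015"

```text
time_s: 18.75
position: [0.5785, -0.1917, 0.1637]
tcp_rot: [[-0.576, 0.818, 0.001], [0.818, 0.576, -0.002], [-0.002, -0.001, -1.0]]
force: [1.4, -3.6, 5.6]
opening: 0.161
grasp_force: 30.0
```

```bash
python3 - <<'E'
from h import *
go(.579,-.191,.1637,156.15)
E
```

```text
t 18.75 pos [ 0.5785 -0.1917  0.1637] yaw 125.15 F [ 1.4 -3.6  5.6] M [-0.6  -0.18  0.32] grip 30.049900878220797 0.16088174284194864
shift [ 0.0003  0.0008 -0.0001] turn -0.5411
```

>>> send_rows --pt "255 0 0 0 0.015" --pt "255 0 0 0 0.015"

```text
time_s: 18.92
position: [0.5785, -0.1917, 0.1636]
tcp_rot: [[-0.551, 0.835, 0.001], [0.835, 0.551, -0.002], [-0.002, -0.001, -1.0]]
force: [1.2, -2.9, 5.1]
opening: 0.158
grasp_force: 30.0
```

```bash
python3 - <<'E'
from h import *
go(.579,-.191,.1637,156.15)
E
```

```text
t 18.9167 pos [ 0.5785 -0.1917  0.1636] yaw 123.43 F [ 1.2 -2.9  5.1] M [-0.63 -0.21  0.3 ] grip 30.049793338403106 0.1579339637153245
shift [ 0.0003  0.0008 -0.0001] turn -0.5711
```

>>> send_rows --pt "255 0 0 0 0.015" --pt "255 0 0 0 0.015"

```text
time_s: 19.08
position: [0.5785, -0.1917, 0.1636]
tcp_rot: [[-0.526, 0.851, 0.001], [0.851, 0.526, -0.002], [-0.002, -0.001, -1.0]]
force: [1.9, -3.2, 5.2]
opening: 0.157
grasp_force: 30.0
```

```bash
python3 - <<'E'
from h import *
go(.579,-.191,.1637,156.15)
E
```

```text
t 19.0833 pos [ 0.5785 -0.1917  0.1636] yaw 121.71 F [ 1.9 -3.2  5.2] M [-0.68 -0.23  0.37] grip 30.049754376523197 0.15727393571198195
shift [ 0.0003  0.0008 -0.0001] turn -0.6011
```

>>> send_rows --pt "255 0 0 0 0.015" --pt "255 0 0 0 0.015"

```text
time_s: 19.25
position: [0.5784, -0.1917, 0.1636]
tcp_rot: [[-0.5, 0.866, 0.0], [0.866, 0.5, -0.002], [-0.002, -0.0, -1.0]]
force: [1.0, -2.9, 5.7]
opening: 0.155
grasp_force: 30.0
```

```bash
python3 - <<'E'
from h import *
go(.579,-.191,.1637,156.15)
E
```

```text
t 19.25 pos [ 0.5784 -0.1917  0.1636] yaw 119.99 F [ 1.  -2.9  5.7] M [-0.69 -0.21  0.31] grip 30.04962219391018 0.1548419710768734
shift [ 0.0003  0.0009 -0.0001] turn -0.6311
```

>>> send_rows --pt "255 0 0 0 0.015" --pt "255 0 0 0 0.015"

```text
time_s: 19.42
position: [0.5784, -0.1917, 0.1637]
tcp_rot: [[-0.474, 0.881, 0.001], [0.881, 0.474, -0.002], [-0.002, -0.0, -1.0]]
force: [1.5, -3.6, 5.2]
opening: 0.156
grasp_force: 30.0
```

```bash
python3 - <<'E'
from h import *
go(.579,-.191,.1637,156.15)
E
```

```text
t 19.4167 pos [ 0.5784 -0.1917  0.1637] yaw 118.27 F [ 1.5 -3.6  5.2] M [-0.63 -0.22  0.31] grip 30.049404921010137 0.1561140541397395
shift [ 0.0004  0.0008 -0.    ] turn -0.6611
```

>>> send_rows --pt "255 0 0 0 0.015" --pt "255 0 0 0 0.015"

```text
time_s: 19.58
position: [0.5784, -0.1917, 0.1636]
tcp_rot: [[-0.447, 0.894, 0.0], [0.894, 0.447, -0.002], [-0.002, -0.0, -1.0]]
force: [1.1, -3.5, 4.3]
opening: 0.157
grasp_force: 30.0
```

```bash
python3 - <<'E'
from h import *
go(.579,-.191,.1637,156.15)
E
```

```text
t 19.5833 pos [ 0.5784 -0.1917  0.1636] yaw 116.56 F [ 1.1 -3.5  4.3] M [-0.7  -0.24  0.32] grip 30.049353833310306 0.15734572163865007
shift [ 0.0004  0.0009 -0.0001] turn -0.691
```

>>> send_rows --pt "255 0 0 0 0.015" --pt "255 0 0 0 0.015"

```text
time_s: 19.75
position: [0.5784, -0.1917, 0.1637]
tcp_rot: [[-0.42, 0.908, 0.0], [0.908, 0.42, -0.002], [-0.002, -0.0, -1.0]]
force: [1.7, -2.6, 4.9]
opening: 0.156
grasp_force: 30.0
```

```bash
python3 - <<'E'
from h import *
go(.579,-.191,.1637,156.15)
E
```

```text
t 19.75 pos [ 0.5784 -0.1917  0.1637] yaw 114.84 F [ 1.7 -2.6  4.9] M [-0.66 -0.22  0.29] grip 30.04924270324409 0.1563652756198741
shift [ 0.0004  0.0008 -0.    ] turn -0.7211
```

>>> send_rows --pt "255 0 0 0 0.015" --pt "255 0 0 0 0.01"

```text
time_s: 19.92
position: [0.5784, -0.1917, 0.1636]
tcp_rot: [[-0.397, 0.918, 0.0], [0.918, 0.397, -0.002], [-0.002, -0.0, -1.0]]
force: [1.6, -3.0, 5.0]
opening: 0.157
grasp_force: 30.0
```

```bash
python3 - <<'E'
from h import *
go(.579,-.191,.1637,156.15)
E
```

```text
t 19.9167 pos [ 0.5784 -0.1917  0.1636] yaw 113.41 F [ 1.6 -3.   5. ] M [-0.69 -0.21  0.34] grip 30.048188385553658 0.15650579377434087
shift [ 0.0004  0.0008 -0.0001] turn -0.746
```

>>> send_rows --pt "255 0 0 0 0.015" --pt "255 0 0 0 0.01"

```text
time_s: 20.08
position: [0.5783, -0.1918, 0.1636]
tcp_rot: [[-0.374, 0.927, 0.0], [0.927, 0.374, -0.002], [-0.002, -0.0, -1.0]]
force: [1.0, -3.0, 4.9]
opening: 0.159
grasp_force: 30.1
```

```bash
python3 - <<'E'
from h import *
go(.579,-.191,.1637,156.15)
E
```

```text
t 20.0833 pos [ 0.5783 -0.1918  0.1636] yaw 111.99 F [ 1.  -3.   4.9] M [-0.71 -0.17  0.4 ] grip 30.086112446151674 0.15936368783920096
shift [ 0.0005  0.0009 -0.0001] turn -0.7708
```

>>> send_rows --pt "255 0 0 0 0.015" --pt "255 0 0 0 0.01"

```text
time_s: 20.25
position: [0.5783, -0.1918, 0.1637]
tcp_rot: [[-0.352, 0.936, 0.0], [0.936, 0.352, -0.002], [-0.002, -0.001, -1.0]]
force: [0.7, -3.7, 4.7]
opening: 0.161
grasp_force: 30.4
```

```bash
python3 - <<'E'
from h import *
go(.579,-.191,.1637,156.15)
E
```

```text
t 20.25 pos [ 0.5783 -0.1918  0.1637] yaw 110.61 F [ 0.7 -3.7  4.7] M [-0.69 -0.21  0.6 ] grip 30.4127240460366 0.16069939377465625
shift [ 0.0005  0.0009 -0.0001] turn -0.7949
```

The torque climbed from 0.32 to 0.60 N m, so the ring is tight on its stop. I'll back off to unload the pins and then lift straight out.

>>> send_rows --pt "255 0 0 0 -0.02" --pt "255 0 0 0 -0.02" --pt "255 0 0 0 -0.02" --pt "255 0 0 0 0" --pt "255 0 0 0 0"

```text
time_s: 20.67
position: [0.5784, -0.1917, 0.1636]
tcp_rot: [[-0.405, 0.914, 0.001], [0.914, 0.405, -0.001], [-0.001, 0.0, -1.0]]
force: [0.9, -3.1, 5.4]
opening: 0.158
grasp_force: 30.0
```

```bash
python3 - <<'E'
from h import *
go(.579,-.191,.1637,156.15)
E
```

```text
t 20.6667 pos [ 0.5784 -0.1917  0.1636] yaw 113.91 F [ 0.9 -3.1  5.4] M [-0.66 -0.18 -0.09] grip 30.00454444438219 0.15845282877102648
shift [ 0.0004  0.0008 -0.0001] turn -0.7372
```

>>> send_rows --pt "255 0 0 -0.002 0.005" --pt "255 0 0 -0.002 0" --pt "255 0 0 -0.003 0" --pt "255 0 0 -0.004 0" --pt "255 0 0 -0.006 0" --pt "255 0 0 -0.01 0" --pt "255 0 0 -0.015 0" --pt "255 0 0 -0.015 0" --pt "255 0 0 -0.01 0" --pt "255 0 0 -0.005 0" --pt "255 0 0 0 0"

```text
time_s: 21.58
position: [0.5785, -0.1907, 0.2367]
tcp_rot: [[-0.402, 0.915, 0.002], [0.915, 0.402, -0.001], [-0.001, 0.001, -1.0]]
force: [-0.6, 0.1, -2.5]
opening: 0.159
grasp_force: 30.0
```

```bash
python3 - <<'E'
from h import *
go(.5938,.1884,.235,104.04)
E
```

```text
t 21.5833 pos [ 0.5785 -0.1907  0.2367] yaw 113.73 F [-0.6  0.1 -2.5] M [-0.06  0.01  0.02] grip 29.99921064823866 0.15915488454536947
shift [0.3409 0.1665 0.0015] turn 0.1691
```

>>> send_rows --pt "255 -0.006 0.015 0 0" --pt "255 -0.01 0.025 0 0" --pt "255 -0.01 0.025 0 0" --pt "255 -0.009 0.02 0 0" --pt "255 -0.005 0.015 0 0" --pt "255 0 0 0 0" --pt "255 0 0 0 0"

```text
time_s: 22.17
position: [0.6851, -0.1866, 0.2334]
tcp_rot: [[-0.403, 0.915, -0.004], [0.915, 0.403, 0.001], [0.003, -0.003, -1.0]]
force: [-0.1, -0.1, -1.9]
opening: 0.161
grasp_force: 30.0
```

```bash
python3 - <<'E'
from m import *
go(.5938,.1884,.235,104.04)
snap('wrist','w7'); z=load('w7');s=read_state();R=s['tcp_rot']
for yaw in(110.5,112.5):
  for r in(.036,-.036):
    P=np.array([.5781+r*np.cos(np.radians(yaw)),-.1906+r*np.sin(np.radians(yaw)),.157])
    q=z['rotation'].T@(P-z['xyz']);print(q[:2]/q[2]*z['fx']+[z['cx'],z['cy']])
E
```

```text
t 22.1667 pos [ 0.6851 -0.1866  0.2334] yaw 113.76 F [-0.1 -0.1 -1.9] M [-0.1   0.02  0.  ] grip 29.99914961401373 0.16077031828729402
shift [ 0.38    0.0676 -0.0008] turn 0.1697
[169.35388225 134.71447009]
[173.99280365 239.17338814]
[167.46027591 134.63659405]
[175.75185868 239.2420446 ]
```

View pics/w7.png

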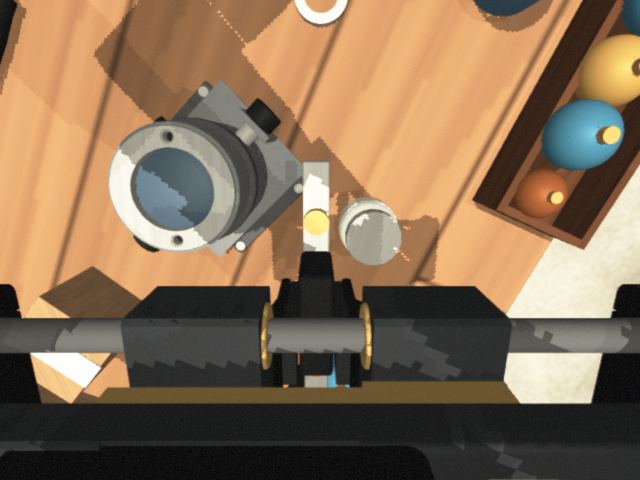

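The holes are now at (167,136) and (178,240), so the ring turned about 42° (0.74 rad), and the spanner is still aligned in the grip. I'll return it to the tray.

>>> send_rows --pt "255 0.012 0.0022 0 0" --pt "255 0.022 0.004 0 0" --pt "255 0.032 0.0056 0 0" --pt "255 0.036 0.0064 0 0" --pt "255 0.036 0.0064 0 0" --pt "255 0.036 0.0064 0 0" --pt "255 0.036 0.0064 0 0" --pt "255 0.036 0.0064 0 0" --pt "255 0.036 0.0064 0 0" --pt "255 0.036 0.0064 0 0" --pt "255 0.03 0.0054 0 0" --pt "255 0.02 0.0036 0 0" --pt "255 0.012 0.0022 0 0" --pt "255 0 0 0 0.05" --pt "255 0 0 0 0.07" --pt "255 0 0 0 0.05" --pt "255 0 0 0 0" --pt "255 0 0 0 0"

```text
time_s: 23.72
position: [0.5944, 0.1874, 0.2354]
tcp_rot: [[-0.242, 0.97, -0.0], [0.97, 0.242, -0.0], [-0.0, -0.0, -1.0]]
force: [-0.2, -1.2, -2.7]
opening: 0.155
grasp_force: 30.0
```

```bash
python3 - <<'E'
from h import *
go(.5938,.1884,.0357,104.04)
E
```

```text
t 23.7167 pos [0.5944 0.1874 0.2354] yaw 104.02 F [-0.2 -1.2 -2.7] M [-0.13  0.    0.02] grip 29.9992488976568 0.1550038554448899
shift [ 0.0012 -0.0003  0.1997] turn -0.0004
```

>>> send_rows --pt "255 0.001 -0.0003 0.01 0" --pt "255 0 0 0.02 0" --pt "255 0 0 0.03 0" --pt "255 0 0 0.03 0" --pt "255 0 0 0.03 0" --pt "255 0 0 0.025 0" --pt "255 0 0 0.02 0" --pt "255 0 0 0.012 0" --pt "255 0 0 0.008 0" --pt "255 0 0 0.005 0" --pt "255 0 0 0.003 0" --pt "255 0 0 0 0" --pt "255 0 0 0 0"

```text
time_s: 24.8
position: [0.5954, 0.1889, 0.0432]
tcp_rot: [[-0.242, 0.97, 0.002], [0.97, 0.242, 0.0], [-0.0, 0.002, -1.0]]
force: [0.3, 0.1, -3.2]
opening: 0.157
grasp_force: 30.0
```

```bash
python3 - <<'E'
from h import *
go(.5938,.1884,.0357,104.04)
E
```

```text
t 24.8 pos [0.5954 0.1889 0.0432] yaw 103.98 F [ 0.3  0.1 -3.2] M [-0.09  0.04  0.02] grip 29.99903035350144 0.15721277570443448
shift [-0.0001 -0.0017  0.0075] turn -0.001
```

>>> send_rows --pt "255 0 -0.0015 0.002 0" --pt "255 0 0 0.002 0" --pt "255 0 0 0.0015 0" --pt "255 0 0 0.001 0" --pt "255 0 0 0.0005 0" --pt "255 0 0 0 0"

```text
time_s: 25.3
position: [0.5931, 0.1885, 0.0357]
tcp_rot: [[-0.242, 0.97, 0.0], [0.97, 0.242, -0.0], [-0.0, 0.0, -1.0]]
force: [-0.6, -0.4, 2.2]
opening: 0.161
grasp_force: 30.0
```

```bash
python3 - <<'E'
from h import *
go(.5938,.1884,.0357,104.04)
E
```

```text
t 25.3 pos [0.5931 0.1885 0.0357] yaw 103.98 F [-0.6 -0.4  2.2] M [-0.12  0.23  0.06] grip 29.999349592253566 0.1612994593499985
shift [-0.0002  0.0007 -0.    ] turn -0.001
```

The bar is on the rims; releasing and retreating.

>>> send_rows --pt "0 0 0 0 0" --pt "0 0 0 0 0" --pt "0 0 0 0 0" --pt "0 0 0 0 0" --pt "0 0 0 0 0" --pt "0 0 0 0 0" --pt "0 0 0 0 0" --pt "0 0 0 0 0" --pt "0 0 0 0 0" --pt "0 0 0 0 0" --pt "0 0 0 0 0" --pt "0 0 0 0 0" --pt "0 0 0 0 0" --pt "0 0 0 0 0" --pt "0 0 0 0 0"

```text
time_s: 26.55
position: [0.5931, 0.1885, 0.0352]
tcp_rot: [[-0.242, 0.97, -0.0], [0.97, 0.242, 0.0], [0.0, -0.0, -1.0]]
force: [-0.3, -0.3, -0.6]
opening: 0.996
grasp_force: 0.0
```

>>> send_rows --pt "0 0 0 -0.005 0" --pt "0 0 0 -0.015 0" --pt "0 0 0 -0.025 0" --pt "0 0 0 -0.03 0" --pt "0 0 0 -0.03 0" --pt "0 0 0 -0.03 0" --pt "0 0 0 -0.02 0" --pt "0 0 0 -0.01 0" --pt "0 0 0 0 0" --pt "0 0 0 0 0"

```text
time_s: 27.38
position: [0.5927, 0.1884, 0.2001]
tcp_rot: [[-0.242, 0.97, -0.0], [0.97, 0.242, -0.0], [-0.0, -0.0, -1.0]]
force: [-0.0, -0.4, 0.4]
opening: 1.0
grasp_force: 0.0
```

```bash
python3 - <<'E'
from m import *
go(.5938,.1884,.2,104.04)
p,_,_=snap('wrist','w8'); q,_,_=snap('scene','s8')
cv2.imwrite('pics/c8.png',np.hstack([cv2.resize(p[120:300,200:420],(400,327)),cv2.resize(q[180:360,180:420],(400,327))]))
E
```

```text
t 27.3833 pos [0.5927 0.1884 0.2001] yaw 103.98 F [-0.  -0.4  0.4] M [-0.04  0.05  0.02] grip 0.0 0.999862823314195
shift [-0.0002  0.0011  0.0001] turn -0.001
```

View pics/c8.png

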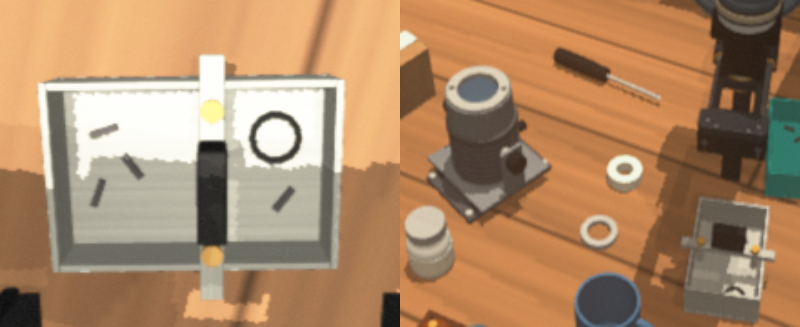

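The spanner lies across both tray rims as found, with the bar at (212,60–298) in the left crop. The goods around it are undisturbed and the gripper is clear, so I'm handing in.

```bash
python3 -c "
from rig import hand_in
print(hand_in())"
```

```text
the job is handed in; nothing more can be done
None
```

The job is handed in (no verdict came back): the ring was turned about 0.74 rad clockwise until the torque rose from 0.3 to 0.6 N m at its stop, and the spanner is back across the tray rims; my first grasp closed on nothing because the fingertips sit about 35 mm further back than the rig states.

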